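# Run the shaker into the photo booth up to the set stop

### The arm

A 7-joint arm with a two-finger parallel gripper is mounted at the origin on a cart in front of the work surface, level with it; the furniture and walls round the work are solid. World frame = base frame: x ahead of the robot, y to its left, z up, the work surface at z = 0. Lengths are in m, angles in rad, forces in N, time in s.
With the tool pointing down it reaches from about 0.4 to 0.875 m from the base axis. Payload 19.3 kg.
Tool frame: the origin (TCP) lies midway between the tips of the shut fingers; the grasp point (between the pads) lies 19 mm behind it (bot.pinch_z is the distance from the TCP to the grasp point, in m); z points along the fingers, y is the line along which they close (so a half turn about z gives the same grasp; the last joint's range is limited). The gripper opens to 85 mm and grips with 20 to 120 N. Pads are 22 mm wide; open, the fingers measure 114 mm over their backs; the gripper's body (76 mm by 85 mm) begins 54 mm behind the grasp point. The pads swing forward as they close: fully open they stand 13 mm farther back than shut.
Start: joints at [-0.07, 0.521, -0.036, 1.599, 0.021, 1.021, -0.113], TCP at [0.625, -0, 0.231] pointing down, gripper open.
Joint ranges: [-2.91, 2.91], [-0.3, 2.13], [-1.5, 1.42], [0.17, 2.43], [-1.26, 4.41], [0.16, 1.93], [-2.52, 2.52]. Speed limits (rad/s): [1.89, 1.89, 2.39, 2.39, 3.01, 3.01, 3.01].

### API

Orientations are given as [roll, pitch, yaw] about the fixed x, y, z axes, in that order (R = Rz(yaw) Ry(pitch) Rx(roll)).
In Python, from workcell import observe, viewer, bot gives the robot as it stands. The module is installed in compiled form; this text tells all that it offers.
- The arm moves only by the tool play_rows, never from a script. Its argument "motion" is a list of rows, each a list of 7 numbers: the shift along the tool's x, y, z in cm, then the turn, a rotation vector about the tool's x, y, z in rad, then the opening, from -1 (shut) to 1 (fully open), so that 0 is half open. A call has exactly 5 rows; each row is the pose to reach, as a shift and turn from the pose commanded when the call began, along the tool's axes at that moment; what a row does not reach only later rows make up. A row lasts 1/10 s, in which the tool goes at most 50 mm and 8.59 degrees, less where a joint would pass 70% of its speed; a pose out of reach is approached as far as the arm can. A call with a gripper value outside its range is refused whole. The fingers move at their own pace and stop on an object; "squeeze" is the grip in N (left out, the last holds). Time passes only in rows, so rows that repeat a pose let the fingers close, or fill a call up. It gives the time, the measured TCP pose, the force, the opening and the grip force at its end, in the units of the state.
- observe(): the state, without advancing time (a new reading comes with each control period).
- viewer.grab_frame(name): name is "scene" or "side" or "wrist"; returns (picture, depth): 480x640x3 uint8, red, green, blue; 480x640 float32, m along the optical axis (not along the pixel's ray), 0 where there is no reading.
- viewer.camera_info(name): a dict with "fx", "fy", "cx", "cy" (pixels), "R" (3x3) and "t" (3): a world point X has camera coordinates R X + t. Camera axes: x right, y down, z forward; pixel columns grow to the right and rows downward; lengths in m; the calibration is good to about 2 mm. A picture is of the moment at which its call begins: read the wrist's pose just before it. camera_info takes no time and is no camera call; for the wrist camera it gives the pose at the moment of the call.
- bot.job_done(): hands the job in; it is judged then, once.
The state is a dict: "clock": time; "qpos": joint angles; "qd": joint speeds; "joint_efforts": joint torques, N m; "position": TCP position; "tool_rot": TCP orientation; "force": force on the tool from outside, world axes, zero at the start; "moment": the same for the moment, N m; "grip_width": finger opening in m; "finger_force": force on a finger pad.
Only numpy, scipy, OpenCV 4.12 (cv2) and the standard library are available. Lean on these libraries where they do the work, as an engineer would, in place of code of your own. Each camera call takes 0.05 s, during which the arm holds its last target. There are 200 camera calls.

### The job

Get the shaker ready for its catalogue picture: stand the loose shaker upright in the middle of the small round table of the photo booth's slide, then push the slide into the booth until it rests against the hidden stop, and leave it there with the shaker still standing and the cup and mug nearby undisturbed. The slide is gummed up with tape glue and needs a firm push to break free, but the photographer's stop is only pinched by a small screw and slips at 10 N, so meet it slowly and press it only lightly.

Things in the scene. Friction and masses are not known exactly. Their poses are not given: they have to be found in the camera images.
- shaker_center (a point): centre (half-way up) of the loose salt shaker, glass with a domed grey metal cap, 27 mm diameter, 74 mm tall, 45 to 80 g, standing upright on the worktop left of the slide; z axis up along the shaker. (The other shakers are packed in the red tray and stay there.)
- table (a point): centre of the top face of the stage's round white table, 100 mm diameter, flat, about 35 mm above the worktop; x axis points into the booth along the rail, z up
- tab (a point): middle of the front face (away from the booth) of the stage's upright aluminium push tab, at the height to push; tab 56 mm wide (y), 8 mm thick (x), its top edge 12 mm above this point, the tongue's top 41 mm below it; x axis = push direction, into the booth. Lies 194 mm before table
- stage: sliding stage, 0.5 kg: aluminium tongue 222 x 60 mm, push tab at its near end, round table at its far end; slides only along its x axis (into the booth). Origin under the table's centre, at worktop height. Starts pulled out. Over the first 20 to 35 mm glue grips it: 15 to 20 N to move it; then it breaks free and runs with about 3 N of dry friction, staying where it is left
- booth: fixed photo booth, white with black edges, 180 deep (x) x 220 wide x 200 mm tall, black camera on its roof (to 265 mm), open to the front (-x). Origin: middle of its lower front edge. It holds the stop: a soft rubber block out of sight in the rail, set anew for every lot (6 N press it in about 2.5 mm); the stage meets it after 160 to 235 mm, its tab then 70 mm or more before the booth
- white_cup: white cup, 74 x 96 x 56 mm, a bystander left of the booth; origin at the centre of its underside, standing upright
- navy_mug: navy mug, 68 x 90 x 62 mm, a bystander right of the booth; origin at the centre of its underside, standing upright
There are look-alikes about, which are no part of the job. Of the things that look like the part that bears shaker_center, the smallest one is meant.

How it is judged:
By the outcome, as a careful person would: the job done as asked, in the order asked, and still so for the second after the job is handed in, with the robot touching nothing.
It also fails if it takes over 72 s, if anything falls off the work surface, if the arm or the gripper's body presses on something with over 40 N, if the wrist force passes 120 N, or if a joint passes its speed limit or range.

## Working session

There is one attempt and no reset: what is moved stays moved. The work goes in short steps, Python scripts to look and compute and a tool call to move; the robot and the scene stay as the last step left them, time stands still between calls to the robot, and variables do not carry over. Pictures are saved under pics/ and viewed, at most 10 in all, crops included, and the job is handed in when it is done.

Besides the shell and the picture viewer there is one more tool, called as a command line: name --pt "numbers of a row" for each row, then --argument value for the rest. play_rows: Moves the arm, as the interface text tells. Its arguments: {"type":"object","properties":{"motion":{"type":"array"},"squeeze":{"type":"number"}},"required":["motion"]}

```bash
mkdir -p pics
cat > h.py <<'E'
import numpy as np, cv2
from workcell import observe, viewer, bot
def grab(n,save=None):
    ci=viewer.camera_info(n); p,d=viewer.grab_frame(n)
    if save: cv2.imwrite('pics/'+save,cv2.cvtColor(p,cv2.COLOR_RGB2BGR))
    return p,d,ci
def cloud(d,ci):
    v,u=np.mgrid[:480,:640]
    P=np.stack([(u-ci['cx'])/ci['fx']*d,(v-ci['cy'])/ci['fy']*d,d],-1)
    return (P-ci['t'])@np.array(ci['R'])
def ray(u,v,z,ci):
    R=np.array(ci['R']);c=-R.T@ci['t'];r=R.T@np.array([(u-ci['cx'])/ci['fx'],(v-ci['cy'])/ci['fy'],1])
    return c+r*(z-c[2])/r[2]
E
python3 - <<'E'
from h import *
for n in ('scene','side'):
    p,d,ci=grab(n,n+'1.png'); np.savez(n+'1',p=p,d=d,**ci); print(n,-np.array(ci['R']).T@ci['t'],ci['fx'])
s=observe();print(s['clock'],s['position'],s['tool_rot'],s['force'],s['grip_width'])
E
```

```text
scene [-0.03785861  0.80001558  0.59198732] 621.7921922901845
side [ 0.60823881 -1.1548175   0.60987383] 618.5726411694391
0.1 [ 6.24710168e-01 -5.21256157e-05  2.30796835e-01] [-3.14060562e+00  3.63435901e-05  1.57072054e+00] [-0.48570686 -0.02326396  0.34135755] 0.0853720852375757
```

View pics/scene1.png

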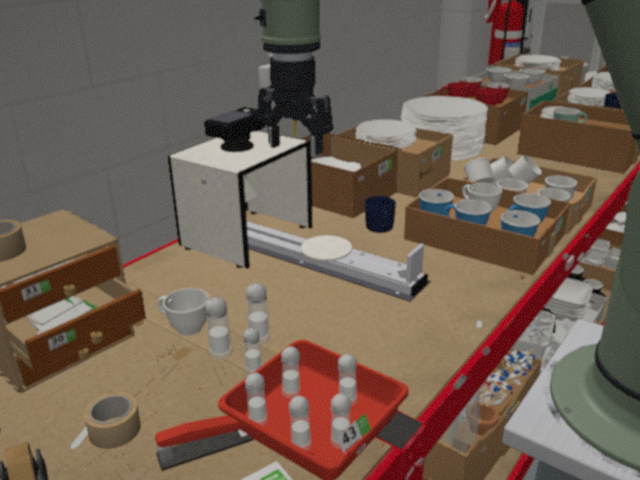

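View pics/side1.png

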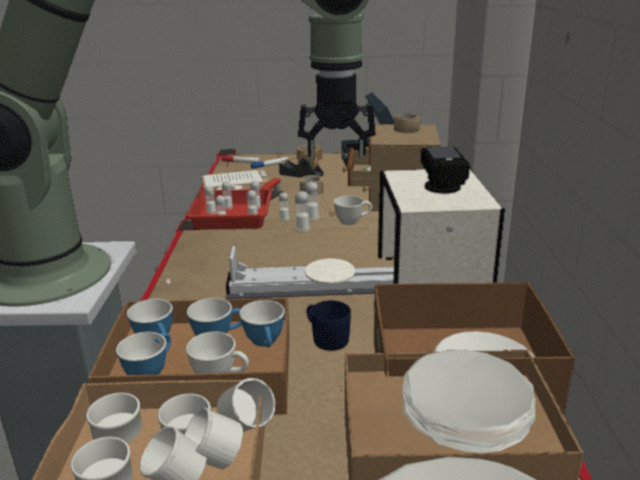

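The scene view shows three loose shakers, at about (218,325), (257,310) and (252,350). The last is visibly the smallest. The table is at (326,248), the tab at (415,263), the cup at (187,310) and the mug at (380,213). The side view agrees. Next I measure these.

```bash
cat > m.py <<'E'
from h import *
def L(n): 
    z=np.load(n+'1.npz'); return z['p'],z['d'],{k:z[k] for k in('fx','fy','cx','cy','R','t')}
for n,boxes in (('scene',dict(shL=(203,232,292,360),shB=(244,272,280,342),shS=(242,262,326,374),cup=(158,212,285,335),mug=(362,398,194,234),table=(298,355,232,264),tab=(402,426,240,286))),
                ('side',dict(sh1=(294,312,200,232),sh2=(305,320,180,221),sh3=(277,290,190,222),table=(302,358,258,285),tab=(226,240,245,296),cup=(332,374,194,226),mug=(305,352,300,350)))):
    p,d,ci=L(n); X=cloud(d,ci)
    for k,(a,b,c,e) in boxes.items():
        q=X[c:e,a:b].reshape(-1,3); q=q[(d[c:e,a:b].ravel()>0)&(q[:,2]>.012)&(q[:,2]<.14)]
        if k=='table':
            hsv=cv2.cvtColor(p,cv2.COLOR_RGB2HSV)[c-10:e+10,a-10:b+10]
            q=X[c-10:e+10,a-10:b+10].reshape(-1,3); q=q[(q[:,2]>.029)&(q[:,2]<.042)&(hsv[...,2].ravel()>185)]
        print(n,k,len(q),'lo',np.percentile(q,2,0).round(4),'hi',np.percentile(q,98,0).round(4),'med',np.median(q,0).round(4))
p,d,ci=L('scene');print('base front',ray(253,371,0,ci),'top/bot rows',[ray(252,r,0,ci)[:2] for r in(328,)])
E
python3 m.py
python3 - <<'E'
import cv2,numpy as np
a=cv2.imread('pics/scene1.png');b=cv2.imread('pics/side1.png')
A=cv2.resize(a[225:395,150:440],(800,469),interpolation=2)[:, :];B=cv2.resize(b[170:300,220:400],(400,289),interpolation=2)
o=np.zeros((600,800,3),np.uint8);A=cv2.resize(a[225:380,195:440],(800,506),interpolation=2);o[:506]=A;
cv2.imwrite('pics/c.png',o[:506])
E
```

```text
scene shL 1324 lo [0.5488 0.2184 0.0138] hi [0.6498 0.2865 0.0998] med [0.5572 0.2769 0.0549]
scene shB 1190 lo [0.4863 0.1946 0.016 ] hi [0.5534 0.2787 0.0999] med [0.5324 0.214  0.0663]
scene shS 753 lo [0.453  0.2134 0.0134] hi [0.5392 0.3035 0.0738] med [0.4904 0.2751 0.042 ]
scene cup 1840 lo [0.5645 0.2171 0.0164] hi [0.7077 0.2864 0.0937] med [0.6548 0.2597 0.0421]
scene mug 1032 lo [ 0.5708 -0.3602  0.014 ] hi [ 0.6831 -0.2262  0.0626] med [ 0.6077 -0.2488  0.044 ]
scene table 883 lo [ 0.566  -0.1097  0.0332] hi [ 0.6522 -0.023   0.0378] med [ 0.6094 -0.0652  0.0355]
scene tab 724 lo [ 0.4041 -0.1004  0.0187] hi [ 0.4506 -0.0458  0.0831] med [ 0.4163 -0.0678  0.0454]
side sh1 460 lo [0.5264 0.1798 0.0138] hi [0.5631 0.2544 0.0831] med [0.545  0.1891 0.0459]
side sh2 521 lo [0.549  0.1886 0.0155] hi [0.5798 0.4922 0.0976] med [0.5636 0.2541 0.0542]
side sh3 244 lo [0.4809 0.2504 0.0143] hi [0.5049 0.2703 0.0712] med [0.4936 0.2589 0.0436]
side table 900 lo [ 0.5577 -0.1103  0.031 ] hi [ 0.6505 -0.0231  0.0371] med [ 0.6058 -0.068   0.0348]
side tab 436 lo [ 0.4023 -0.1085  0.0138] hi [ 0.43   -0.0538  0.0827] med [ 0.4192 -0.0982  0.0391]
side cup 794 lo [0.6217 0.2119 0.0141] hi [0.7175 0.3224 0.0562] med [0.6598 0.2391 0.0399]
side mug 1672 lo [ 0.5688 -0.2981  0.014 ] hi [ 0.6372 -0.2308  0.0623] med [ 0.605  -0.2814  0.043 ]
base front [0.49739497 0.26985754 0.        ] top/bot rows [array([0.57503523, 0.18780439])]
```

View pics/c.png

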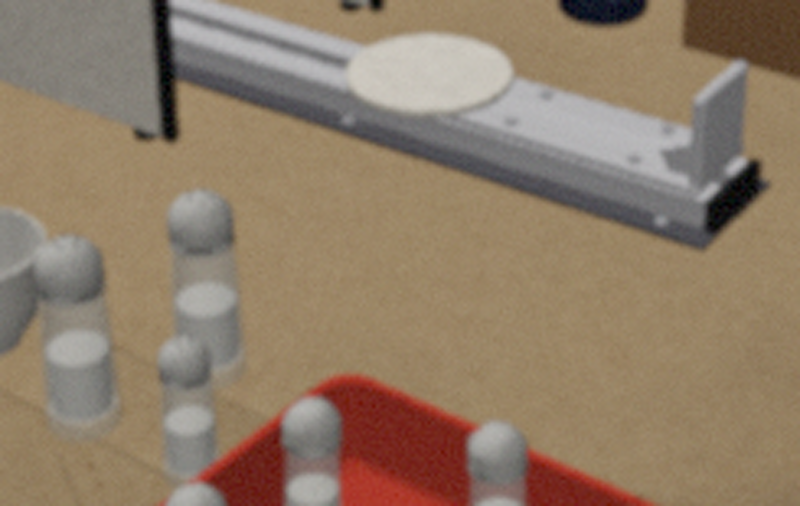

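```bash
cat >> m.py <<'E'
print('----')
for n in('scene','side'):
    p,d,ci=L(n);X=cloud(d,ci);h=cv2.cvtColor(p,cv2.COLOR_RGB2HSV)
    m=((h[...,0]<8)|(h[...,0]>172))&(h[...,1]>150)&(h[...,2]>70)&(X[...,0]>.25)&(X[...,0]<.6)&(X[...,1]>.1)&(X[...,1]<.5)&(d>0)&(X[...,2]>0.01)&(X[...,2]<.08)
    q=X[m]; print(len(q),'zmax',np.percentile(q[:,2],99)); r=q[q[:,2]>np.percentile(q[:,2],99)-.012]
    print(cv2.boxPoints(cv2.minAreaRect(r[:,:2].astype(np.float32))).round(3).tolist(), 'nearest to shaker',np.sort(np.hypot(*(r[:,:2]-[.493,.268]).T))[5], r[np.argsort(np.hypot(*(r[:,:2]-[.493,.268]).T))[5]])
    # tab: points z>0.05 ; booth: front edge
    t=X[(X[...,0]>.38)&(X[...,0]<.46)&(X[...,1]>-.13)&(X[...,1]<-.02)&(X[...,2]>.045)&(X[...,2]<.09)]
    print('tab',cv2.minAreaRect(t[:,:2].astype(np.float32)),cv2.boxPoints(cv2.minAreaRect(t[:,:2].astype(np.float32))).round(4).tolist(),np.percentile(t[:,2],99))
    b=X[(X[...,0]>.6)&(X[...,0]<1)&(X[...,1]>-.35)&(X[...,1]<.2)&(X[...,2]>.08)&(X[...,2]<.195)]
    print('booth lo',np.percentile(b,1,0),np.percentile(b,99,0))
ci=viewer.camera_info('wrist');print('wristcam',-np.array(ci['R']).T@ci['t'],np.array(ci['R'])[2],ci['fx'])
E
python3 m.py | sed -n '/----/,$p'
```

```text
----
7014 zmax 0.043999880082560824
[[0.2630000114440918, 0.20399999618530273], [0.4749999940395355, 0.20399999618530273], [0.47600001096725464, 0.4749999940395355], [0.2630000114440918, 0.4749999940395355]] nearest to shaker 0.036865643254620765 [0.45644521 0.27277733 0.04255849]
tab ((0.42236700654029846, -0.07372847199440002), (0.0587492398917675, 0.019182048738002777), 88.25448608398438) [[0.41190001368522644, -0.10279999673366547], [0.4311000108718872, -0.10339999943971634], [0.4327999949455261, -0.04470000043511391], [0.41370001435279846, -0.04410000145435333]] 0.08396337659308013
booth lo [ 0.68024023 -0.3310771   0.08070589] [0.89827392 0.06089663 0.19394166]
1491 zmax 0.04349474195770477
[[0.25600001215934753, 0.19900000095367432], [0.4519999921321869, 0.1860000044107437], [0.47099998593330383, 0.46700000762939453], [0.2750000059604645, 0.4790000021457672]] nearest to shaker 0.04161715530644398 [0.45154512 0.26432842 0.04276056]
tab ((0.4214632213115692, -0.08114372193813324), (0.06055803224444389, 0.02307410165667534), 85.92615509033203) [[0.40779998898506165, -0.11050000041723251], [0.4307999908924103, -0.11219999939203262], [0.4350999891757965, -0.05180000141263008], [0.4120999872684479, -0.05009999871253967]] 0.08386624218406416
booth lo [ 0.68018008 -0.33568327  0.08065471] [0.92654308 0.04608982 0.193315  ]
wristcam [0.62519898 0.0700539  0.37313637] [-3.09901177e-04 -2.77020673e-01 -9.60863908e-01] 340.1958759551005
```

play_rows --pt "5 -3 0 0 0 0 0.3" --pt "10 -6 0 0 0 0 0.3" --pt "15 -9 0 0 0 0 0.3" --pt "20 -11 0 0 0 0 0.3" --pt "22 -12 0 0 0 0 0.3"

```text
clock: 0.6
position: [0.5042, 0.2206, 0.2313]
tool_rot: [-3.141, 0.0, 1.57]
force: [0.7, 0.9, -0.6]
grip_width: 0.0559
finger_force: 0.0
```

```bash
cat > w.py <<'E'
from h import *
import sys
p,d,ci=grab('wrist',sys.argv[1]); X=cloud(d,ci)
np.savez('w',p=p,d=d,X=X)
s=observe();print(s['position'],s['clock'])
m=(X[...,2]>.06)&(X[...,2]<.12)&(d>0)&(X[...,0]>.45)
n,l,st,c=cv2.connectedComponentsWithStats(m.astype(np.uint8))
for i in range(1,n):
    if st[i,4]>80:
        q=X[l==i];t=q[q[:,2]>q[:,2].max()-.012];print(c[i].round(),st[i,4],'ztop',q[:,2].max().round(4),'mid of top',((t.min(0)+t.max(0))/2).round(4),'lo',q.min(0).round(3),'hi',q.max(0).round(3))
E
python3 w.py w1.png
```

```text
[0.50016416 0.22907655 0.23127031] 0.65
[569.  51.] 12423 ztop 0.1199 mid of top [0.6973 0.3481 0.1139] lo [0.654 0.312 0.06 ] hi [0.783 0.395 0.12 ]
[387. 164.] 1359 ztop 0.1015 mid of top [0.5653 0.2691 0.0955] lo [0.55  0.254 0.06 ] hi [0.581 0.285 0.101]
[306. 164.] 547 ztop 0.0747 mid of top [0.4958 0.2682 0.0692] lo [0.485 0.257 0.062] hi [0.507 0.28  0.075]
[359. 238.] 1252 ztop 0.101 mid of top [0.544  0.2032 0.095 ] lo [0.529 0.188 0.06 ] hi [0.56  0.219 0.101]
[606. 385.] 2816 ztop 0.12 mid of top [0.7877 0.0532 0.114 ] lo [0.758 0.051 0.06 ] hi [0.852 0.057 0.12 ]
```

View pics/w1.png

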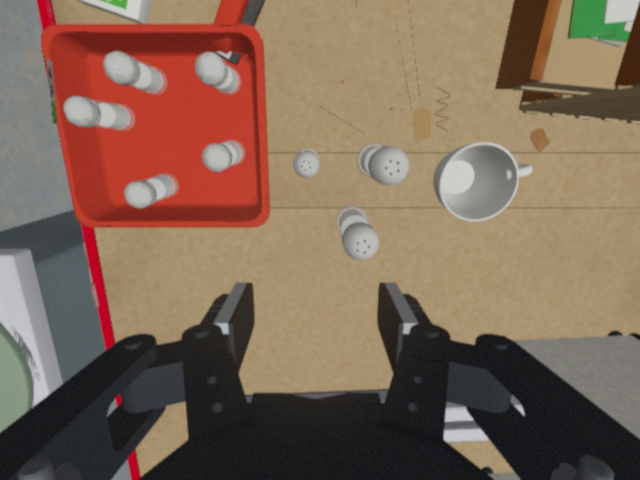

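The smallest shaker is at px (306,163), world (0.495, 0.268), with its top at 0.075. The tray wall is to its left and the bigger shakers are to its right. I'll turn the fingers to close roughly along world y.

play_rows --pt "2 -0.5 0 0 0 -0.14 0.1" --pt "4 -1 0 0 0 -0.28 0.1" --pt "4.8 -1 0 0 0 -0.42 0.1" --pt "4.8 -1 0 0 0 -0.56 0.1" --pt "4.8 -1 0 0 0 -0.7 0.1"

```text
clock: 1.15
position: [0.4951, 0.2674, 0.231]
tool_rot: [-3.141, -0.0, 2.277]
force: [0.5, -0.6, -0.0]
grip_width: 0.0468
finger_force: 0.0
```

play_rows --pt "0 0 0 0 0 -0.14 0.1" --pt "0 0 0 0 0 -0.28 0.1" --pt "0 0 0 0 0 -0.42 0.1" --pt "0 0 0 0 0 -0.56 0.1" --pt "0 0 0 0 0 -0.7 0.1"

```text
clock: 1.65
position: [0.4953, 0.267, 0.231]
tool_rot: [-3.141, -0.0, 2.977]
force: [0.3, 0.4, 0.8]
grip_width: 0.0469
finger_force: 0.0
```

play_rows --pt "0 0 2 0 0 0 0.1" --pt "0 0 4 0 0 0 0.1" --pt "0 0 6 0 0 0 0.1" --pt "0 0 7 0 0 0 0.1" --pt "0 0 7 0 0 0 0.1"

```text
clock: 2.15
position: [0.4948, 0.2668, 0.1602]
tool_rot: [-3.14, -0.002, 2.971]
force: [0.0, -0.9, 0.8]
grip_width: 0.0466
finger_force: 0.0
```

play_rows --pt "0 0 1 0 0 0 0.1" --pt "0 0 2 0 0 0 0.1" --pt "0 0 3 0 0 0 0.1" --pt "0 0 3 0 0 0 0.1" --pt "0 0 3 0 0 0 0.1"

```text
clock: 2.65
position: [0.4953, 0.2672, 0.1312]
tool_rot: [-3.141, -0.0, 2.971]
force: [-1.5, -0.5, 0.9]
grip_width: 0.0469
finger_force: 0.0
```

```bash
python3 w.py w2.png; python3 -c "
from h import *
s=observe();print(s['tool_rot'],s['grip_width'],s['force'])"
```

```text
[0.49549138 0.267259   0.13148214] 2.7
[317. 250.] 1033 ztop 0.0746 mid of top [0.4951 0.2682 0.0687] lo [0.484 0.257 0.06 ] hi [0.506 0.28  0.075]
[335. 354.] 2814 ztop 0.101 mid of top [0.5629 0.2686 0.095 ] lo [0.548 0.253 0.06 ] hi [0.577 0.284 0.101]
[630. 426.] 363 ztop 0.0837 mid of top [0.6669 0.4719 0.0777] lo [0.665 0.463 0.064] hi [0.669 0.486 0.084]
[475. 452.] 1379 ztop 0.1058 mid of top [0.6571 0.3596 0.0998] lo [0.654 0.334 0.064] hi [0.659 0.368 0.106]
[3.14146768e+00 1.24454421e-04 2.97081872e+00] 0.0471133056446991 [0.00320131 0.03664638 0.65460566]
```

View pics/w2.png

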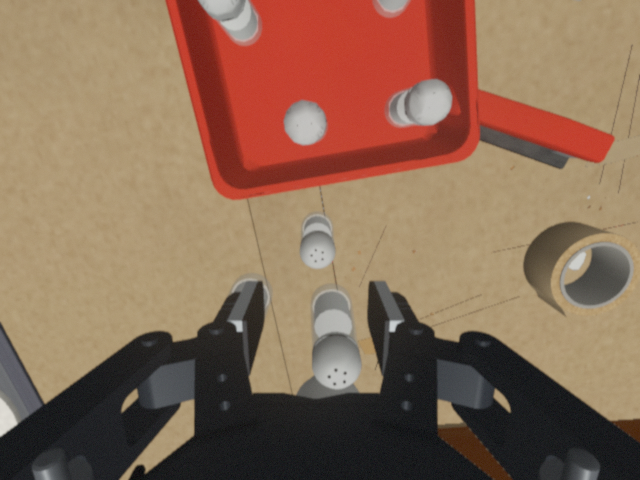

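The shaker sits under the TCP: its top is at px (317,250) and the offset is about 1 mm. Both finger paths are clear, so I descend and grasp.

play_rows --pt "0 0 2.5 0 0 0 0.1" --pt "0 0 5 0 0 0 0.1" --pt "0 0 7.5 0 0 0 0.1" --pt "0 0 9.5 0 0 0 0.1" --pt "0 0 10.8 0 0 0 0.1"

```text
clock: 3.2
position: [0.4952, 0.2671, 0.0223]
tool_rot: [-3.141, -0.0, 2.971]
force: [0.1, 0.6, 0.2]
grip_width: 0.0468
finger_force: 0.0
```

play_rows --pt "0 0 0 0 0 0 0.1" --pt "0 0 0 0 0 0 -0.2" --pt "0 0 0 0 0 0 -0.4" --pt "0 0 0 0 0 0 -0.7" --pt "0 0 0 0 0 0 -0.7" --squeeze 25

```text
clock: 3.7
position: [0.496, 0.2675, 0.0245]
tool_rot: [3.14, 0.001, 2.971]
force: [-1.3, -0.5, 7.1]
grip_width: 0.0226
finger_force: 25.9
```

play_rows --pt "0 0 0 0 0 0 -0.7" --pt "0 0 -0.5 0 0 0 -0.7" --pt "0 0 -1.5 0 0 0 -0.7" --pt "0 0 -3 0 0 0 -0.7" --pt "0 0 -3 0 0 0 -0.7"

```text
clock: 4.2
position: [0.4964, 0.2677, 0.0558]
tool_rot: [3.14, 0.002, 2.97]
force: [0.0, 0.6, -0.4]
grip_width: 0.0228
finger_force: 25.2
```

play_rows --pt "0 0 -3 0 0 0 -0.7" --pt "0 0 -6 0 0 0 -0.7" --pt "0 0 -9 0 0 0 -0.7" --pt "0 0 -11 0 0 0 -0.7" --pt "0 0 -11 0 0 0 -0.7"

```text
clock: 4.7
position: [0.4965, 0.2678, 0.1662]
tool_rot: [3.139, 0.003, 2.97]
force: [-0.8, 0.6, -0.4]
grip_width: 0.0225
finger_force: 25.2
```

play_rows --pt "-1 -2 0 0 0 0 -0.7" --pt "-2.5 -5 0 0 0 0 -0.7" --pt "-4 -8 0 0 0 0 -0.7" --pt "-5.5 -11 0 0 0 0 -0.7" --pt "-7 -14 0 0 0 0 -0.7"

```text
clock: 5.2
position: [0.5405, 0.1158, 0.1628]
tool_rot: [-3.141, -0.001, 2.971]
force: [0.6, 0.6, -1.0]
grip_width: 0.0228
finger_force: 25.2
```

play_rows --pt "-1.5 -3 0 0 0 0 -0.7" --pt "-3 -6 0 0 0 0 -0.7" --pt "-4.5 -9 0 0 0 0 -0.7" --pt "-5.5 -11 0 0 0 0 -0.7" --pt "-6 -12 0 0 0 0 -0.7"

```text
clock: 5.7
position: [0.5793, -0.0135, 0.1627]
tool_rot: [-3.141, -0.001, 2.968]
force: [0.1, 0.4, -1.1]
grip_width: 0.023
finger_force: 25.2
```

play_rows --pt "0 0 0 0 0 0 -0.7" --pt "0 0 0 0 0 0 -0.7" --pt "0 0 0 0 0 0 -0.7" --pt "0 0 0 0 0 0 -0.7" --pt "0 0 0 0 0 0 -0.7"

```text
clock: 6.2
position: [0.5792, -0.0104, 0.1634]
tool_rot: [3.142, 0.0, 2.972]
force: [-0.1, -0.1, -0.7]
grip_width: 0.0231
finger_force: 25.2
```

```bash
cat > w3.py <<'E'
from h import *
s=observe();print(s['position'],s['tool_rot'],s['force'],s['grip_width'],s['clock'])
p,d,ci=grab('wrist','w3.png');X=cloud(d,ci);np.savez('w3',p=p,d=d,**ci)
q,e,cj=grab('side','s3.png');Y=cloud(e,cj);np.savez('s3',p=q,d=e,**cj)
i=cv2.imread('pics/w3.png');j=cv2.imread('pics/s3.png')
o=np.hstack([cv2.resize(i,(400,300)),cv2.resize(j[90:330,200:520],(400,300))]);cv2.imwrite('pics/b3.png',o)
t=X[(X[...,2]>.07)&(X[...,2]<.083)&(X[...,0]>.38)&(X[...,0]<.46)&(X[...,1]>-.13)&(X[...,1]<-.02)]
print('tab',len(t),cv2.boxPoints(cv2.minAreaRect(t[:,:2].astype(np.float32))).round(4).tolist())
m=(np.abs(X[...,2]-.035)<.006)&(X[...,0]>.5)&(X[...,0]<.68)&(np.abs(X[...,1]+.066)<.07)
h=cv2.cvtColor(p,cv2.COLOR_RGB2HSV);print('tbl',m.sum(),X[m].min(0),X[m].max(0))
# held shaker in side view
k=(Y[...,2]>.08)&(Y[...,2]<.2)&(np.abs(Y[...,0]-s['position'][0])<.03)&(np.abs(Y[...,1]-s['position'][1])<.05)
print('held',k.sum(),Y[k].min(0),Y[k].max(0))
E
python3 w3.py
```

```text
[ 0.57922492 -0.01044573  0.16335203] [3.14151895e+00 2.85743873e-05 2.97179891e+00] [-0.1307709  -0.0696188  -0.69505021] 0.023062949470885784 6.2
tab 1175 [[0.41589999198913574, -0.10300000011920929], [0.4239000082015991, -0.10379999876022339], [0.42899999022483826, -0.0502999983727932], [0.42100000381469727, -0.0494999997317791]]
tbl 11074 [ 0.50000671 -0.11610716  0.02900021] [ 0.65236175 -0.01721277  0.03707993]
held 389 [ 0.56295483 -0.0426475   0.13658602] [0.59048747 0.00449265 0.1999803 ]
```

View pics/b3.png

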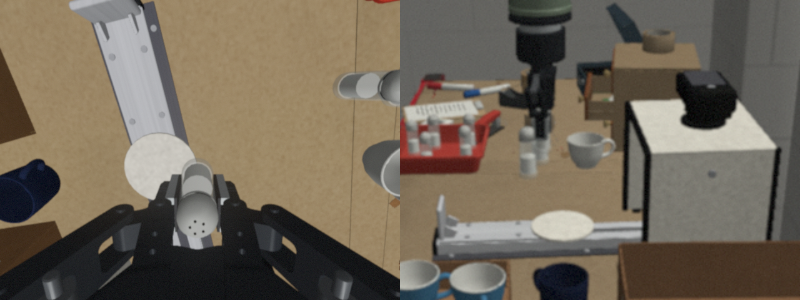

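The left half shows the shaker held with its cap at (197,215), the table at (160,165), and the tab at (105,5) cut off by the frame. Next I fit the table circle, rail direction and shaker tilt.

```bash
cat > f.py <<'E'
from h import *
from scipy.optimize import least_squares
def L(f):
    z=np.load(f+'.npz'); ci={k:z[k] for k in('fx','fy','cx','cy','R','t')}; return z['p'],z['d'],ci,cloud(z['d'],ci)
for f in('scene1','side1','w3'):
    p,d,ci,X=L(f); h=cv2.cvtColor(p,cv2.COLOR_RGB2HSV)
    roi=(np.abs(X[...,0]-.605)<.075)&(np.abs(X[...,1]+.066)<.075)&(X[...,2]>.02)&(X[...,2]<.05)
    m=((p[...,0].astype(int)-p[...,2]>8)&(h[...,2]>170)&roi).astype(np.uint8)
    n,l,st,c=cv2.connectedComponentsWithStats(m); i=1+st[1:,4].argmax(); cs,_=cv2.findContours((l==i).astype(np.uint8),0,cv2.CHAIN_APPROX_NONE)
    b=cv2.convexHull(max(cs,key=len))[:,0]; P=np.array([ray(u,v,.035,ci)[:2] for u,v in b])
    r=least_squares(lambda c:np.hypot(*(P-c[:2]).T)-c[2],[.605,-.066,.05],loss='soft_l1',f_scale=.001)
    print(f,'table',st[i,4],r.x.round(4),'rms',np.sqrt(np.mean(r.fun**2)).round(4), np.median(X[l==i][:,2]))
    mids=[]
    for x in np.arange(.44,.545,.008):
        q=X[(np.abs(X[...,0]-x)<.004)&(X[...,2]>.026)&(X[...,2]<.034)&(np.abs(X[...,1]+.07)<.06)]
        if len(q)>10: lo,hi=np.percentile(q[:,1],[1,99]);mids.append((x,lo,hi))
    M=np.array(mids); print(' rail width',np.mean(M[:,2]-M[:,1]).round(4),[np.polyfit(M[:,0],M[:,k],1).round(4).tolist() for k in(1,2)])
    t=X[(X[...,2]>.05)&(X[...,2]<.08)&(np.abs(X[...,0]-.42)<.035)&(np.abs(X[...,1]+.075)<.05)]
    print(' tab pts',len(t),np.percentile(t,[2,50,98],0).round(4).tolist(), [ (y,np.percentile(t[np.abs(t[:,1]-y)<.004][:,0],[3,50]).round(4).tolist()) for y in(-.095,-.085,-.075,-.065,-.055) if (np.abs(t[:,1]-y)<.004).sum()>8])
p,d,ci,X=L('w3')
for z in(.2,.185,.17,.15):
    q=X[(np.abs(X[...,2]-z)<.004)&(np.abs(X[...,0]-.579)<.03)&(np.abs(X[...,1]+.0104)<.0125)];print('held',z,len(q),np.percentile(q,[3,97],0).round(4).tolist() if len(q) else '')
p,d,ci,X=L('s3')
for z in(.2,.185,.17,.16,.15,.142):
    q=X[(np.abs(X[...,2]-z)<.004)&(np.abs(X[...,0]-.579)<.03)&(np.abs(X[...,1]+.0104)<.03)];print('side',z,len(q),np.percentile(q,[3,97],0).round(4).tolist() if len(q) else '')
for f in('scene1','side1'):
    p,d,ci,X=L(f)
    for z in(.1,.14,.18): 
        q=X[(np.abs(X[...,2]-z)<.006)&(X[...,0]>.66)&(X[...,0]<.9)&(X[...,1]>-.22)&(X[...,1]<.09)];print(f,'booth',z,len(q),np.percentile(q,[1,99],0).round(4).tolist())
E
python3 f.py
```

```text
scene1 table 919 [ 0.6108 -0.0664  0.0492] rms 0.0011 0.035472513439379356
 rail width 0.0566 [[-0.1278, -0.0344], [0.0433, -0.0619]]
 tab pts 240 [[0.4138, -0.1001, 0.0513], [0.4161, -0.0662, 0.0653], [0.421, -0.0459, 0.0794]] [(-0.095, [0.4157, 0.417]), (-0.085, [0.415, 0.4163]), (-0.075, [0.4144, 0.4155]), (-0.065, [0.4138, 0.4152]), (-0.055, [0.4138, 0.4148])]
side1 table 911 [ 0.6068 -0.0677  0.049 ] rms 0.0012 0.03481581299483336
 rail width 0.06 [[0.0469, -0.1278], [0.075, -0.0817]]
 tab pts 103 [[0.413, -0.1077, 0.0506], [0.4192, -0.1015, 0.0657], [0.4219, -0.0537, 0.0799]] [(-0.095, [0.4148, 0.4208]), (-0.085, [0.4144, 0.4204]), (-0.065, [0.4132, 0.4192])]
w3 table 7416 [ 0.6079 -0.0665  0.0489] rms 0.0034 0.034668347930751096
 rail width 0.0587 [[0.0519, -0.1267], [0.0508, -0.0675]]
 tab pts 1834 [[0.4199, -0.1013, 0.0505], [0.4225, -0.0763, 0.0657], [0.4239, -0.0488, 0.0797]] [(-0.095, [0.4227, 0.4235]), (-0.085, [0.4223, 0.4229]), (-0.075, [0.4218, 0.4224]), (-0.065, [0.4213, 0.4219]), (-0.055, [0.4209, 0.4215])]
held 0.2 1151 [[0.5666, -0.0227, 0.1963], [0.5905, 0.0018, 
[... 366 characters left out ...]
48, -0.0368, 0.1664], [0.5899, -0.0003, 0.1733]]
side 0.16 39 [[0.5642, -0.0248, 0.1564], [0.5879, -0.0131, 0.1631]]
side 0.15 53 [[0.5637, -0.0264, 0.1463], [0.5877, -0.012, 0.1536]]
side 0.142 43 [[0.5642, -0.0271, 0.1394], [0.5895, -0.0125, 0.1456]]
scene1 booth 0.1 719 [[0.7124, -0.1675, 0.0941], [0.8955, 0.0606, 0.1059]]
scene1 booth 0.14 620 [[0.7125, -0.168, 0.1342], [0.8969, 0.0608, 0.1459]]
scene1 booth 0.18 493 [[0.7126, -0.166, 0.1742], [0.8976, 0.0614, 0.1859]]
side1 booth 0.1 685 [[0.7117, -0.1739, 0.0942], [0.8975, 0.0481, 0.1058]]
side1 booth 0.14 692 [[0.7108, -0.1737, 0.1341], [0.8984, 0.0468, 0.1459]]
side1 booth 0.18 683 [[0.7123, -0.1743, 0.1741], [0.898, 0.0422, 0.1859]]
```

play_rows --pt "-1.5 -2 0 0 0 0 -0.7" --pt "-3 -4 0 0 0 0 -0.7" --pt "-3.9 -5.1 0 0 0 0 -0.7" --pt "-3.9 -5.1 0 0 0 0 -0.7" --pt "-3.9 -5.1 0 0 0 0 -0.7"

```text
clock: 6.8
position: [0.6088, -0.0673, 0.1631]
tool_rot: [3.141, -0.001, 2.971]
force: [-0.5, 0.7, -0.4]
grip_width: 0.023
finger_force: 25.2
```

play_rows --pt "0 0 2.5 0 0 0 -0.7" --pt "0 0 5 0 0 0 -0.7" --pt "0 0 7.5 0 0 0 -0.7" --pt "0 0 9 0 0 0 -0.7" --pt "0 0 9.5 0 0 0 -0.7"

```text
clock: 7.3
position: [0.6082, -0.0671, 0.067]
tool_rot: [3.141, -0.002, 2.972]
force: [-0.8, -0.5, 0.2]
grip_width: 0.023
finger_force: 25.1
```

play_rows --pt "0 0 0 0 0 0 -0.7" --pt "0 0 0.2 0 0 0 -0.7" --pt "0 0 0.4 0 0 0 -0.7" --pt "0 0 0.6 0 0 0 -0.7" --pt "0 0 0.6 0 0 0 -0.7"

```text
clock: 7.8
position: [0.6091, -0.0681, 0.0624]
tool_rot: [-3.142, 0.0, 2.971]
force: [-0.1, 0.4, -0.3]
grip_width: 0.0228
finger_force: 25.2
```

play_rows --pt "0 0 0.1 0 0 0 -0.7" --pt "0 0 0.1 0 0 0 -0.7" --pt "0 0 0.15 0 0 0 -0.7" --pt "0 0 0.2 0 0 0 -0.7" --pt "0 0 0.2 0 0 0 -0.7"

```text
clock: 8.3
position: [0.609, -0.068, 0.0602]
tool_rot: [-3.142, -0.0, 2.971]
force: [-0.8, -0.4, -0.5]
grip_width: 0.0226
finger_force: 25.2
```

play_rows --pt "0 0 0.05 0 0 0 -0.7" --pt "0 0 0.05 0 0 0 -0.7" --pt "0 0 0.1 0 0 0 -0.7" --pt "0 0 0.1 0 0 0 -0.7" --pt "0 0 0.1 0 0 0 -0.7"

```text
clock: 8.8
position: [0.6091, -0.0681, 0.0595]
tool_rot: [-3.142, 0.0, 2.971]
force: [-1.3, 0.7, 4.5]
grip_width: 0.0231
finger_force: 25.6
```

Contact reads 4.5 N, so I release.

play_rows --pt "0 0 0 0 0 0 -0.4" --pt "0 0 0 0 0 0 -0.3" --pt "0 0 0 0 0 0 -0.15" --pt "0 0 0 0 0 0 0.1" --pt "0 0 0 0 0 0 0.3"

```text
clock: 9.3
position: [0.6091, -0.068, 0.0592]
tool_rot: [-3.142, -0.0, 2.971]
force: [0.5, 0.6, -0.6]
grip_width: 0.0555
finger_force: 0.0
```

play_rows --pt "0 0 0 0 0 0 0.3" --pt "0 0 -1 0 0 0 0.3" --pt "0 0 -3 0 0 0 0.3" --pt "0 0 -6 0 0 0 0.3" --pt "0 0 -10 0 0 0 0.3"

```text
clock: 9.8
position: [0.6083, -0.0679, 0.16]
tool_rot: [3.142, -0.002, 2.971]
force: [-0.0, 0.2, 0.4]
grip_width: 0.0554
finger_force: 0.0
```

play_rows --pt "3 0 -2 0 0 0 0.3" --pt "6 0 -4 0 0 0 0.3" --pt "10 0 -4 0 0 0 0" --pt "13 0 -4 0 0 0 -0.5" --pt "14 0 -4 0 0 0 -1"

```text
clock: 10.3
position: [0.4688, -0.0441, 0.2003]
tool_rot: [-3.141, 0.0, 2.971]
force: [0.5, -0.1, 0.2]
grip_width: 0.0143
finger_force: 0.0
```

```bash
cat > v.py <<'E'
from h import *
import sys
s=observe();print(s['position'],s['tool_rot'],s['force'],s['clock'])
for n in('scene','side'):
    p,d,ci=grab(n,sys.argv[1]+n+'.png');X=cloud(d,ci);x0=float(sys.argv[2])
    for z in(.045,.06,.075,.09,.1):
        q=X[(np.abs(X[...,2]-z)<.005)&(np.abs(X[...,0]-x0)<.04)&(np.abs(X[...,1]+.067)<.05)]
        if len(q)>5: print(n,z,len(q),np.percentile(q,[3,97],0).round(4).tolist())
a,b=cv2.imread('pics/'+sys.argv[1]+'scene.png'),cv2.imread('pics/'+sys.argv[1]+'side.png')
cv2.imwrite('pics/'+sys.argv[1]+'.png',np.hstack([cv2.resize(a[140:320,170:440],(400,267)),cv2.resize(b[160:340,210:480],(400,267))]))
E
python3 v.py v4 0.608
```

```text
[ 0.46878464 -0.04408632  0.20026067] [-3.14063926e+00  2.28127122e-04  2.97120873e+00] [ 0.48694232 -0.06109745  0.24445372] 10.3
scene 0.045 66 [[0.5957, -0.0734, 0.0403], [0.6184, -0.0527, 0.0497]]
scene 0.06 61 [[0.5971, -0.0677, 0.0554], [0.619, -0.0546, 0.0644]]
scene 0.075 54 [[0.5971, -0.069, 0.0708], [0.6142, -0.0542, 0.0792]]
scene 0.09 53 [[0.5974, -0.072, 0.0853], [0.6159, -0.0539, 0.0941]]
scene 0.1 69 [[0.5973, -0.0737, 0.0952], [0.6147, -0.0555, 0.1044]]
side 0.045 58 [[0.594, -0.0831, 0.0406], [0.6176, -0.0727, 0.0496]]
side 0.06 63 [[0.5942, -0.0821, 0.0555], [0.6177, -0.0704, 0.0647]]
side 0.075 63 [[0.5945, -0.0833, 0.0704], [0.6179, -0.0699, 0.0799]]
side 0.09 50 [[0.5957, -0.0821, 0.0855], [0.6161, -0.0695, 0.0947]]
side 0.1 66 [[0.5949, -0.0823, 0.0953], [0.6162, -0.0681, 0.1046]]
```

View pics/v4.png

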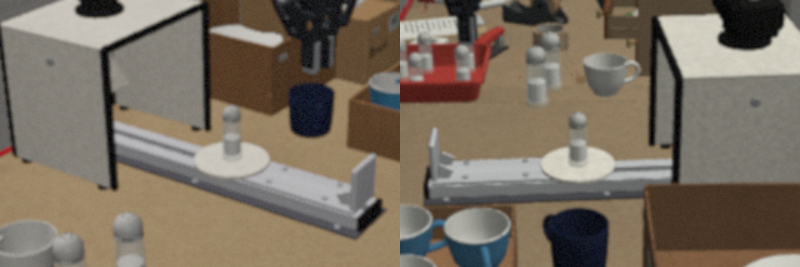

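The shaker stands upright in the middle of the table, at px (232,130) on the left and (577,138) on the right. Its measured centre is (0.607,-0.068). Next I go behind the tab with shut fingers, aligned to the rail (yaw about 2.9°).

play_rows --pt "2 -1.5 0 0 0 -0.1 -1" --pt "4 -3 0 0 0 -0.222 -1" --pt "6 -4.2 0 0 0 -0.222 -1" --pt "6.8 -4.6 0 0 0 -0.222 -1" --pt "6.8 -4.6 0 0 0 -0.222 -1"

```text
clock: 10.9
position: [0.3967, -0.0785, 0.1996]
tool_rot: [-3.141, 0.001, -3.092]
force: [-0.1, 0.1, 0.3]
grip_width: 0.0001
finger_force: 0.0
```

play_rows --pt "0 0 0 0 0 0 -1" --pt "0 0 0 0 0 0 -1" --pt "0 0 2 0 0 0 -1" --pt "0 0 4 0 0 0 -1" --pt "0 0 5 0 0 0 -1"

```text
clock: 11.4
position: [0.3964, -0.0775, 0.1481]
tool_rot: [3.141, -0.001, -3.09]
force: [-0.1, 0.7, -1.1]
grip_width: -0.0
finger_force: 0.0
```

play_rows --pt "0.2 0 2 0 0 0 -1" --pt "0.3 0 4 0 0 0 -1" --pt "0.3 0 6 0 0 0 -1" --pt "0.3 0 8 0 0 0 -1" --pt "0.3 0 8.8 0 0 0 -1"

```text
clock: 11.9
position: [0.3933, -0.0778, 0.06]
tool_rot: [3.141, -0.002, -3.09]
force: [0.4, 0.2, -0.2]
grip_width: -0.0002
finger_force: 0.0
```

play_rows --pt "0 0 0 0 0 0 -1" --pt "-0.1 0 0 0 0 0 -1" --pt "-0.3 0 0 0 0 0 -1" --pt "-0.5 0 0 0 0 0 -1" --pt "-0.6 0 0 0 0 0 -1"

```text
clock: 12.4
position: [0.3998, -0.078, 0.0617]
tool_rot: [-3.141, 0.001, -3.091]
force: [-0.7, 0.8, -0.6]
grip_width: 0.0004
finger_force: 0.0
```

play_rows --pt "-0.1 0 0 0 0 0 -1" --pt "-0.2 0 0 0 0 0 -1" --pt "-0.3 0 0 0 0 0 -1" --pt "-0.4 0 0 0 0 0 -1" --pt "-0.5 0 0 0 0 0 -1"

```text
clock: 12.9
position: [0.4039, -0.0777, 0.0612]
tool_rot: [-3.142, -0.001, -3.09]
force: [-2.4, 1.0, 1.9]
grip_width: 0.0002
finger_force: 1.5
```

play_rows --pt "-0.1 0 0 0 0 0 -1" --pt "-0.2 0 0 0 0 0 -1" --pt "-0.3 0 0 0 0 0 -1" --pt "-0.4 0 0 0 0 0 -1" --pt "-0.5 0 0 0 0 0 -1"

```text
clock: 13.4
position: [0.4058, -0.0777, 0.0608]
tool_rot: [-3.141, -0.007, -3.091]
force: [-19.6, 1.0, 14.4]
grip_width: 0.0002
finger_force: 9.9
```

play_rows --pt "-0.1 0 0 0 0 0 -1" --pt "-0.2 0 0 0 0 0 -1" --pt "-0.3 0 0 0 0 0 -1" --pt "-0.4 0 0 0 0 0 -1" --pt "-0.5 0 0 0 0 0 -1"

```text
clock: 13.9
position: [0.4108, -0.0774, 0.0608]
tool_rot: [-3.141, -0.007, -3.091]
force: [-19.7, -0.5, 14.4]
grip_width: -0.0
finger_force: 9.7
```

play_rows --pt "-0.1 0 0 0 0 0 -1" --pt "-0.2 0 0 0 0 0 -1" --pt "-0.3 0 0 0 0 0 -1" --pt "-0.4 0 0 0 0 0 -1" --pt "-0.5 0 0 0 0 0 -1"

```text
clock: 14.4
position: [0.4158, -0.0772, 0.0608]
tool_rot: [-3.141, -0.007, -3.091]
force: [-20.4, 0.4, 14.1]
grip_width: -0.0002
finger_force: 9.8
```

play_rows --pt "-0.1 0 0 0 0 0 -1" --pt "-0.2 0 0 0 0 0 -1" --pt "-0.3 0 0 0 0 0 -1" --pt "-0.4 0 0 0 0 0 -1" --pt "-0.5 0 0 0 0 0 -1"

```text
clock: 14.9
position: [0.4208, -0.0769, 0.0608]
tool_rot: [-3.141, -0.007, -3.091]
force: [-20.0, -1.0, 13.8]
grip_width: 0.0001
finger_force: 9.9
```

play_rows --pt "-0.1 0 0 0 0 0 -1" --pt "-0.2 0 0 0 0 0 -1" --pt "-0.3 0 0 0 0 0 -1" --pt "-0.4 0 0 0 0 0 -1" --pt "-0.5 0 0 0 0 0 -1"

```text
clock: 15.4
position: [0.4261, -0.0766, 0.0608]
tool_rot: [-3.141, -0.006, -3.091]
force: [-1.5, -0.2, -0.3]
grip_width: 0.0003
finger_force: 0.7
```

play_rows --pt "-0.1 0 0 0 0 0 -1" --pt "-0.2 0 0 0 0 0 -1" --pt "-0.3 0 0 0 0 0 -1" --pt "-0.4 0 0 0 0 0 -1" --pt "-0.5 0 0 0 0 0 -1"

```text
clock: 15.9
position: [0.4322, -0.0763, 0.0609]
tool_rot: [-3.141, -0.004, -3.091]
force: [-10.7, -0.3, 4.1]
grip_width: -0.0003
finger_force: 5.2
```

play_rows --pt "-0.1 0 0 0 0 0 -1" --pt "-0.2 0 0 0 0 0 -1" --pt "-0.3 0 0 0 0 0 -1" --pt "-0.4 0 0 0 0 0 -1" --pt "-0.5 0 0 0 0 0 -1"

```text
clock: 16.4
position: [0.4376, -0.0761, 0.0609]
tool_rot: [-3.141, -0.003, -3.091]
force: [-6.2, 0.2, -1.4]
grip_width: -0.0001
finger_force: 3.5
```

```bash
python3 v.py v5 0.642
```

```text
[ 0.43763978 -0.07606917  0.06085939] [-3.14133711 -0.00326168 -3.0906984 ] [-6.16480559  0.18971314 -1.38157712] 16.4
scene 0.045 52 [[0.6305, -0.0697, 0.041], [0.6501, -0.0519, 0.0496]]
scene 0.06 62 [[0.6311, -0.0707, 0.0557], [0.6496, -0.0524, 0.0642]]
scene 0.075 56 [[0.6301, -0.0683, 0.0706], [0.6501, -0.0526, 0.0796]]
scene 0.09 55 [[0.6318, -0.0686, 0.0857], [0.6507, -0.0533, 0.0946]]
scene 0.1 63 [[0.6318, -0.0699, 0.0952], [0.6502, -0.0534, 0.1048]]
side 0.045 62 [[0.6294, -0.0816, 0.0405], [0.6531, -0.0693, 0.0491]]
side 0.06 58 [[0.6295, -0.0826, 0.0554], [0.6532, -0.0676, 0.0643]]
side 0.075 54 [[0.6296, -0.0811, 0.0706], [0.6509, -0.0695, 0.0792]]
side 0.09 54 [[0.6297, -0.0796, 0.0854], [0.6509, -0.0689, 0.0943]]
side 0.1 65 [[0.6298, -0.0809, 0.0956], [0.651, -0.0684, 0.1045]]
```

play_rows --pt "-0.1 0 0 0 0 0 -1" --pt "-0.3 0 0 0 0 0 -1" --pt "-0.5 0 0 0 0 0 -1" --pt "-0.8 0 0 0 0 0 -1" --pt "-1.1 0 0 0 0 0 -1"

```text
clock: 17.0
position: [0.4504, -0.0753, 0.0612]
tool_rot: [3.142, -0.0, -3.09]
force: [-3.3, -0.6, -2.7]
grip_width: -0.0001
finger_force: 1.5
```

play_rows --pt "-0.3 0 0 0 0 0 -1" --pt "-0.6 0 0 0 0 0 -1" --pt "-1 0 0 0 0 0 -1" --pt "-1.4 0 0 0 0 0 -1" --pt "-1.8 0 0 0 0 0 -1"

```text
clock: 17.5
position: [0.4686, -0.0743, 0.0613]
tool_rot: [-3.142, 0.0, -3.09]
force: [-3.5, -1.1, -2.0]
grip_width: -0.0002
finger_force: 1.6
```

play_rows --pt "-0.4 0 0 0 0 0 -1" --pt "-0.8 0 0 0 0 0 -1" --pt "-1.2 0 0 0 0 0 -1" --pt "-1.6 0 0 0 0 0 -1" --pt "-2 0 0 0 0 0 -1"

```text
clock: 18.0
position: [0.4885, -0.0733, 0.0613]
tool_rot: [-3.142, -0.0, -3.09]
force: [-2.9, -0.3, -2.1]
grip_width: -0.0004
finger_force: 1.6
```

play_rows --pt "-0.4 0 0 0 0 0 -1" --pt "-0.8 0 0 0 0 0 -1" --pt "-1.2 0 0 0 0 0 -1" --pt "-1.6 0 0 0 0 0 -1" --pt "-2 0 0 0 0 0 -1"

```text
clock: 18.5
position: [0.5085, -0.0723, 0.0613]
tool_rot: [3.142, 0.0, -3.09]
force: [-3.7, -0.9, -1.1]
grip_width: -0.0002
finger_force: 1.6
```

play_rows --pt "-0.4 0 0 0 0 0 -1" --pt "-0.8 0 0 0 0 0 -1" --pt "-1.2 0 0 0 0 0 -1" --pt "-1.6 0 0 0 0 0 -1" --pt "-2 0 0 0 0 0 -1"

```text
clock: 19.0
position: [0.5284, -0.0713, 0.0613]
tool_rot: [-3.142, -0.0, -3.091]
force: [-2.7, -1.6, -1.1]
grip_width: -0.0
finger_force: 1.6
```

play_rows --pt "-0.4 0 0 0 0 0 -1" --pt "-0.8 0 0 0 0 0 -1" --pt "-1.1 0 0 0 0 0 -1" --pt "-1.4 0 0 0 0 0 -1" --pt "-1.6 0 0 0 0 0 -1"

```text
clock: 19.5
position: [0.5444, -0.0704, 0.0613]
tool_rot: [-3.142, 0.0, -3.09]
force: [-2.9, -1.8, 0.1]
grip_width: -0.0
finger_force: 1.5
```

play_rows --pt "-0.2 0 0 0 0 0 -1" --pt "-0.4 0 0 0 0 0 -1" --pt "-0.6 0 0 0 0 0 -1" --pt "-0.7 0 0 0 0 0 -1" --pt "-0.8 0 0 0 0 0 -1"

```text
clock: 20.0
position: [0.5521, -0.0701, 0.0613]
tool_rot: [-3.142, 0.0, -3.09]
force: [-3.5, -2.3, -0.1]
grip_width: 0.0
finger_force: 1.5
```

```bash
python3 -c "
from h import *
s=observe();print(s['position'],s['tool_rot'],s['force'])"
```

```text
[ 0.55214648 -0.07006822  0.0613119 ] [-3.14156665e+00  1.40861255e-05 -3.09045848e+00] [-3.51712574 -2.25926452 -0.11294536]
```

play_rows --pt "-0.2 0 0 0 0 0 -1" --pt "-0.4 0 0 0 0 0 -1" --pt "-0.6 0 0 0 0 0 -1" --pt "-0.7 0 0 0 0 0 -1" --pt "-0.8 0 0 0 0 0 -1"

```text
clock: 20.5
position: [0.5602, -0.0696, 0.0613]
tool_rot: [3.142, 0.0, -3.09]
force: [-3.1, -2.2, -0.5]
grip_width: 0.0001
finger_force: 1.5
```

play_rows --pt "-0.07 0 0 0 0 0 -1" --pt "-0.14 0 0 0 0 0 -1" --pt "-0.21 0 0 0 0 0 -1" --pt "-0.28 0 0 0 0 0 -1" --pt "-0.35 0 0 0 0 0 -1"

```text
clock: 21.0
position: [0.5636, -0.0694, 0.0613]
tool_rot: [3.142, -0.0, -3.09]
force: [-4.0, -3.0, -0.3]
grip_width: 0.0004
finger_force: 1.5
```

play_rows --pt "-0.07 0 0 0 0 0 -1" --pt "-0.14 0 0 0 0 0 -1" --pt "-0.21 0 0 0 0 0 -1" --pt "-0.28 0 0 0 0 0 -1" --pt "-0.35 0 0 0 0 0 -1"

```text
clock: 21.5
position: [0.5671, -0.0693, 0.0613]
tool_rot: [3.142, 0.0, -3.09]
force: [-3.1, -2.5, -0.4]
grip_width: -0.0001
finger_force: 1.5
```

play_rows --pt "-0.07 0 0 0 0 0 -1" --pt "-0.14 0 0 0 0 0 -1" --pt "-0.21 0 0 0 0 0 -1" --pt "-0.28 0 0 0 0 0 -1" --pt "-0.35 0 0 0 0 0 -1"

```text
clock: 22.0
position: [0.5706, -0.0691, 0.0613]
tool_rot: [-3.142, -0.0, -3.09]
force: [-3.3, -2.5, 1.1]
grip_width: -0.0004
finger_force: 1.5
```

play_rows --pt "-0.07 0 0 0 0 0 -1" --pt "-0.14 0 0 0 0 0 -1" --pt "-0.21 0 0 0 0 0 -1" --pt "-0.28 0 0 0 0 0 -1" --pt "-0.35 0 0 0 0 0 -1"

```text
clock: 22.5
position: [0.5741, -0.0689, 0.0613]
tool_rot: [-3.142, -0.0, -3.09]
force: [-2.2, -3.1, 0.6]
grip_width: 0.0003
finger_force: 1.5
```

play_rows --pt "-0.07 0 0 0 0 0 -1" --pt "-0.14 0 0 0 0 0 -1" --pt "-0.21 0 0 0 0 0 -1" --pt "-0.28 0 0 0 0 0 -1" --pt "-0.35 0 0 0 0 0 -1"

```text
clock: 23.0
position: [0.5776, -0.0687, 0.0613]
tool_rot: [-3.142, -0.0, -3.09]
force: [-4.2, -2.8, 0.7]
grip_width: -0.0
finger_force: 1.5
```

play_rows --pt "-0.07 0 0 0 0 0 -1" --pt "-0.14 0 0 0 0 0 -1" --pt "-0.21 0 0 0 0 0 -1" --pt "-0.28 0 0 0 0 0 -1" --pt "-0.35 0 0 0 0 0 -1"

```text
clock: 23.5
position: [0.5811, -0.0685, 0.0613]
tool_rot: [-3.142, -0.0, -3.09]
force: [-3.4, -2.9, 1.6]
grip_width: 0.0002
finger_force: 1.5
```

play_rows --pt "-0.07 0 0 0 0 0 -1" --pt "-0.14 0 0 0 0 0 -1" --pt "-0.21 0 0 0 0 0 -1" --pt "-0.28 0 0 0 0 0 -1" --pt "-0.35 0 0 0 0 0 -1"

```text
clock: 24.0
position: [0.5846, -0.0684, 0.0613]
tool_rot: [-3.142, -0.0, -3.09]
force: [-2.4, -3.0, -0.2]
grip_width: 0.0002
finger_force: 1.5
```

play_rows --pt "-0.07 0 0 0 0 0 -1" --pt "-0.14 0 0 0 0 0 -1" --pt "-0.21 0 0 0 0 0 -1" --pt "-0.28 0 0 0 0 0 -1" --pt "-0.35 0 0 0 0 0 -1"

```text
clock: 24.5
position: [0.588, -0.0682, 0.0613]
tool_rot: [3.142, -0.0, -3.09]
force: [-2.4, -3.1, 0.8]
grip_width: -0.0006
finger_force: 1.5
```

play_rows --pt "-0.07 0 0 0 0 0 -1" --pt "-0.14 0 0 0 0 0 -1" --pt "-0.21 0 0 0 0 0 -1" --pt "-0.28 0 0 0 0 0 -1" --pt "-0.35 0 0 0 0 0 -1"

```text
clock: 25.0
position: [0.5916, -0.068, 0.0613]
tool_rot: [-3.142, 0.0, -3.09]
force: [-2.8, -1.7, 1.2]
grip_width: -0.0004
finger_force: 1.5
```

play_rows --pt "-0.07 0 0 0 0 0 -1" --pt "-0.14 0 0 0 0 0 -1" --pt "-0.21 0 0 0 0 0 -1" --pt "-0.28 0 0 0 0 0 -1" --pt "-0.35 0 0 0 0 0 -1"

```text
clock: 25.5
position: [0.5951, -0.0679, 0.0613]
tool_rot: [-3.142, 0.0, -3.09]
force: [-3.5, -1.4, 1.5]
grip_width: -0.0
finger_force: 1.5
```

play_rows --pt "-0.07 0 0 0 0 0 -1" --pt "-0.14 0 0 0 0 0 -1" --pt "-0.21 0 0 0 0 0 -1" --pt "-0.28 0 0 0 0 0 -1" --pt "-0.35 0 0 0 0 0 -1"

```text
clock: 26.0
position: [0.5986, -0.0677, 0.0613]
tool_rot: [-3.142, 0.0, -3.09]
force: [-4.0, -2.6, 0.5]
grip_width: 0.0003
finger_force: 1.5
```

play_rows --pt "-0.07 0 0 0 0 0 -1" --pt "-0.14 0 0 0 0 0 -1" --pt "-0.21 0 0 0 0 0 -1" --pt "-0.28 0 0 0 0 0 -1" --pt "-0.35 0 0 0 0 0 -1"

```text
clock: 26.5
position: [0.6021, -0.0675, 0.0613]
tool_rot: [3.142, 0.0, -3.09]
force: [-3.3, -2.8, 1.3]
grip_width: -0.0001
finger_force: 1.5
```

play_rows --pt "-0.07 0 0 0 0 0 -1" --pt "-0.14 0 0 0 0 0 -1" --pt "-0.21 0 0 0 0 0 -1" --pt "-0.28 0 0 0 0 0 -1" --pt "-0.35 0 0 0 0 0 -1"

```text
clock: 27.0
position: [0.6055, -0.0673, 0.0613]
tool_rot: [3.142, -0.0, -3.09]
force: [-2.9, -2.1, 0.3]
grip_width: -0.0003
finger_force: 1.5
```

play_rows --pt "-0.07 0 0 0 0 0 -1" --pt "-0.14 0 0 0 0 0 -1" --pt "-0.21 0 0 0 0 0 -1" --pt "-0.28 0 0 0 0 0 -1" --pt "-0.35 0 0 0 0 0 -1"

```text
clock: 27.5
position: [0.609, -0.0671, 0.0613]
tool_rot: [-3.142, -0.0, -3.09]
force: [-3.4, -1.9, 1.3]
grip_width: 0.0
finger_force: 1.5
```

play_rows --pt "-0.07 0 0 0 0 0 -1" --pt "-0.14 0 0 0 0 0 -1" --pt "-0.21 0 0 0 0 0 -1" --pt "-0.28 0 0 0 0 0 -1" --pt "-0.35 0 0 0 0 0 -1"

```text
clock: 28.0
position: [0.6126, -0.0669, 0.0613]
tool_rot: [3.142, 0.0, -3.09]
force: [-3.3, -2.9, 1.1]
grip_width: -0.0002
finger_force: 1.5
```

play_rows --pt "-0.07 0 0 0 0 0 -1" --pt "-0.14 0 0 0 0 0 -1" --pt "-0.21 0 0 0 0 0 -1" --pt "-0.28 0 0 0 0 0 -1" --pt "-0.35 0 0 0 0 0 -1"

```text
clock: 28.5
position: [0.6154, -0.0668, 0.0613]
tool_rot: [-3.141, -0.001, -3.09]
force: [-7.7, -2.4, 6.2]
grip_width: 0.0
finger_force: 4.4
```

The force jumped to about 8 N and the motion lagged, so this is the stop, at about 211 mm of travel. I hold briefly to confirm it.

play_rows --pt "0 0 0 0 0 0 -1" --pt "0 0 0 0 0 0 -1" --pt "0 0 0 0 0 0 -1" --pt "0 0 0 0 0 0 -1" --pt "0 0 0 0 0 0 -1"

```text
clock: 29.0
position: [0.6155, -0.0668, 0.0613]
tool_rot: [-3.142, -0.001, -3.091]
force: [-7.1, -1.8, 4.0]
grip_width: -0.0001
finger_force: 3.6
```

The force persists at about 7 N, of which about 4 N is on the stop. I back off gently.

play_rows --pt "0.05 0 0 0 0 0 -1" --pt "0.1 0 0 0 0 0 -1" --pt "0.2 0 0 0 0 0 -1" --pt "0.4 0 0 0 0 0 -1" --pt "0.8 0 0 0 0 0 -1"

```text
clock: 29.5
position: [0.6082, -0.0669, 0.0613]
tool_rot: [3.141, 0.001, -3.09]
force: [0.2, 0.1, 0.2]
grip_width: 0.0001
finger_force: 0.0
```

play_rows --pt "2 0 0 0 0 0 -1" --pt "5 0 0 0 0 0 -1" --pt "8 0 -2 0 0 0 -1" --pt "10 0 -6 0 0 0 -1" --pt "11 0 -10 0 0 0 -1"

```text
clock: 30.0
position: [0.4959, -0.0727, 0.1621]
tool_rot: [-3.142, -0.002, -3.09]
force: [2.2, -0.4, 0.0]
grip_width: -0.0002
finger_force: 0.0
```

```bash
python3 v.py v6 0.818
python3 - <<'E'
from h import *
for n in('scene','side'):
    p,d,ci=grab(n);X=cloud(d,ci)
    t=X[(X[...,2]>.05)&(X[...,2]<.08)&(np.abs(X[...,0]-.63)<.035)&(np.abs(X[...,1]+.065)<.05)];print(n,'tab',len(t),np.percentile(t,[3,50],0).round(4).tolist())
E
```

```text
[ 0.49587142 -0.07273252  0.16205764] [-3.14158420e+00 -1.95425694e-03 -3.09008579e+00] [ 2.22920056 -0.37671769  0.0026067 ] 30.0
scene 0.045 16 [[0.8054, -0.0663, 0.0407], [0.8115, -0.0517, 0.0495]]
scene 0.06 15 [[0.8077, -0.0648, 0.0555], [0.8114, -0.0552, 0.0642]]
scene 0.075 15 [[0.8055, -0.0615, 0.0704], [0.8102, -0.0521, 0.0796]]
scene 0.09 11 [[0.8067, -0.0632, 0.0858], [0.8115, -0.0532, 0.094]]
scene 0.1 15 [[0.808, -0.0637, 0.0954], [0.8132, -0.0529, 0.1037]]
scene tab 265 [[0.6241, -0.0901, 0.0509], [0.6267, -0.0581, 0.065]]
side tab 90 [[0.622, -0.0964, 0.0508], [0.6262, -0.0914, 0.065]]
```

View pics/v6.png

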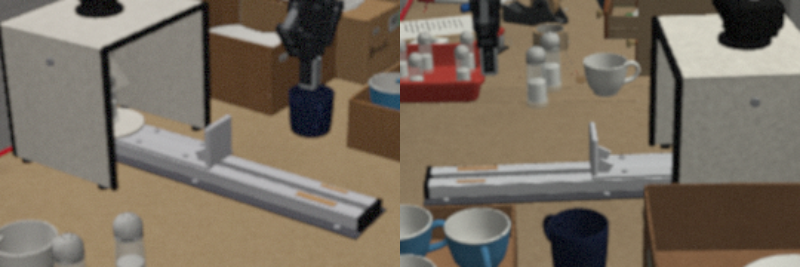

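The slide is in, with its tab at px (220,140) on the left and (595,150) on the right. The shaker stands inside at (115,110), its visible edge vertical from z = 0.04 to 0.10. The cup and mug look untouched. I settle briefly and hand in.

play_rows --pt "0 0 0 0 0 0 -1" --pt "0 0 0 0 0 0 -1" --pt "0 0 0 0 0 0 -1" --pt "0 0 0 0 0 0 -1" --pt "0 0 0 0 0 0 -1"

```text
clock: 30.7
position: [0.4981, -0.0727, 0.161]
tool_rot: [3.141, -0.001, -3.09]
force: [0.3, 0.3, -0.4]
grip_width: 0.0
finger_force: 0.0
```

```bash
python3 -c "
from h import *
print(observe()['force'],bot.job_done())"
```

```text
the job is handed in; nothing more can be done
[ 0.3375569   0.30123157 -0.44182012] None
```

The job is handed in: the shaker stands mid-table inside the booth, the slide was pushed to its stop (about 211 mm in, about 5 N estimated on the stop), and the cup and mug look undisturbed in the last pictures.

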